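# Slide the cooling tray past its spring catch

## Task

At the bean cooler beside the roasters, press the long spring plate of the catch fully down with your fingertips and, keeping it down all the way, push the steel cooling tray along its runway past the catch until it is fully home against the end stop; then let the catch spring up behind the tray and take your hand away. Only press and push: do not lift or tip the tray, and leave the cup, the jar, the spoon and the brass weight where they are.

Things in the scene. Friction and masses are not known exactly. Their poses are not given: they have to be found in the camera images.
- cooler: Low metal bed fixed to the table, x -210 to +130 mm, 150 mm wide. Origin on the table under the catch; x points the way the tray must travel, y across, z up. Two runway strips (|y| 48 to 62, top z 50) carry the tray, side rails (|y| 62 to 75, top z 64) guide it with 2 mm play a side. Between the strips an open channel, 96 mm wide, floor z 28, holds the catch. Below, x, y, z in mm are in this frame.
- tray: Loose open steel tray, perforated floor, 100 mm along x, 120 along y, 30 high, walls 3, about 0.6 kg. Origin at the centre of its underside, which lies on the strips at z 50 (rim at z 80); axes parallel to the cooler's. Starts before the catch, centre at x about -85 to -70. Fully home its centre is at x +57 and its rear wall at x +7, just past the horns.
- catch (a joint): Spring catch, moves straight down, in m: 0 up, 0.014 fully down on its stop. One steel part: a flat thumb plate in the channel, 56 mm wide, x -205 to +20, top z 47 up and z 33 fully down, running under the tray and showing behind it, and two horns in the tray's way. About 2 N starts it moving, about 4 N holds it fully down, pressed anywhere along the plate; it springs back when let go.
- catch_pad (a point): Point on the thumb plate's top, on its midline, at x -165, behind the tray (dark ribs there); goes down with the plate. Shut fingers pressing here can slide along the plate and push the middle of the tray's rear wall all the way to the end stop.
- catch_horns (a point): Midpoint between the tops of the catch's two square horns, which go down with the plate: each 10 x 10 mm, x -10 to 0, |y| 37 to 47, top z 59 when up, so 9 mm into the tray's way. They clear the tray only when the plate is more than 9 mm down. The 74 mm gap between them lets shut fingers through.
- end_stop (a point): Middle of the face of the end stop, a steel bar across the far end of the runway: face at x 107, top at z 78; this point is at z 65. The other end of the runway is open.
- cup: White ceramic cup, 76 mm across, 60 mm high, origin at the centre of its foot. Leave alone.
- jar: Brown glass jar with steel lid, 56 mm across, 75 mm high, origin at the centre of its foot. Leave alone.
- spoon: Metal spoon with a wooden handle, about 200 mm long, lying on the table. Leave alone.
- weight: Brass cylinder weight, 40 mm across, 45 mm high, origin at the centre of its foot. Leave alone.
There are look-alikes about, which are no part of the job. What is shaped like the tray but blue or orange is not meant.

How it is judged:
By the outcome, as a careful person would: the job done as asked, in the order asked, and still so for the second after the job is handed in, with the robot touching nothing.
It also fails if it takes over 40 s, if anything falls off the work surface, if the arm or the gripper's body presses on something with over 40 N, if the wrist force passes 120 N, or if a joint passes its speed limit or range.

## Robot

A 6-joint arm with a two-finger parallel gripper is mounted at the origin on the work surface. World frame = base frame: x ahead of the robot, y to its left, z up, the work surface at z = 0. Lengths are in m, angles in degrees, forces in N, time in s.
With the tool pointing down it reaches from about 0.4 to 0.825 m from the base axis. Payload 7 kg.
Tool frame: the origin (TCP) lies at the very end of the fingers, on their centre line; the grasp point (between the pads) lies 19 mm behind it; z points along the fingers, y is the line along which they close (so a half turn about z gives the same grasp; the last joint's range is limited). The gripper opens to 88 mm and grips with 3 to 60 N. Pads are 19 mm wide; open, the fingers measure 130 mm over their backs; the gripper's body (78 mm by 193 mm) begins 47 mm behind the grasp point.
Start: joints at [16.507, 20.546, 0.682, 0, -70.136, -16.507], TCP at [0.675, -0, 0.227] pointing down, gripper open.
Joint ranges: [-176.03, 176.03], [-82.01, 121.73], [-58.28, 71.71], [-173.87, 95.51], [-174.79, -0.11], [-173.66, 173.66]. Speed limits (degrees/s): [136.94, 136.94, 172.46, 180, 180, 180].

## Interface

Orientations are given as a 3x3 rotation matrix whose columns are the frame's x, y, z axes.
In Python, from bench import robot, read_camera, calibration, close_job gives the robot as it stands.
- The arm moves only by the shell command python3 -m crank 'ROWS' [FORCE]. ROWS is JSON, a list that holds one entry, the list of rows, each a list of 5 numbers: the closure, from 0 (fully open) to 1 (shut), then the shift along the tool's x, y, z in units of 0.15 m (1.0 is 0.15 m), then the turn about the tool's z in units of 2 pi rad (1.0 is 2 pi rad). In form: [[[gripper, dx, dy, dz, yaw], ...]]. A call has 1 to 20 rows; each row is the pose to reach, as a shift and turn from the pose commanded when the call began, along the tool's axes at that moment, turning the shorter way round; what a row does not reach only later rows make up. A row lasts 1/8 s, in which the tool goes at most 62.5 mm and 10.7 degrees, less where a joint would pass 70% of its speed; a pose out of reach is approached as far as the arm can. A call with a number of a shift or a turn outside -1 to 1 is refused whole. A call with a gripper value outside its range is refused whole. The fingers move at their own pace and stop on an object; FORCE is the grip in N (left out, the last holds). Time passes only in rows, so rows that repeat a pose let the fingers close. It gives the time, the measured TCP pose, the force, the opening and the grip force at its end, in the units of the state.
- robot.sense(): the state, without advancing time (a new reading comes with each control period).
- read_camera(name): name is "scene" or "side" or "wrist"; returns the picture (480x640x3 uint8, blue, green, red); there is no depth.
- calibration(name): a dict with "fx", "fy", "cx", "cy" (pixels), "origin" and "orientation" of the camera in the world. Camera axes: x right, y down, z forward; pixel columns grow to the right and rows downward; lengths in m; the calibration is good to about 2 mm. A picture is of the moment at which its call begins: read the wrist's pose just before it. calibration takes no time and is no camera call; for the wrist camera it gives the pose at the moment of the call.
- close_job(): hands the job in; it is judged then, once.
The state is a dict: "time": time; "joint_positions": joint angles; "dq": joint speeds; "joint_efforts": joint torques, N m; "tool_pos": TCP position; "ee_rot": TCP orientation; "ft_force": force on the tool from outside, world axes, zero at the start; "moment": the same for the moment, N m; "grip_width": finger opening in m; "grip_force": force on a finger pad.
Only numpy, scipy, OpenCV 4.12 (cv2) and the standard library are available. Lean on these libraries where they do the work, as an engineer would, in place of code of your own. Each camera call takes 0.05 s, during which the arm holds its last target. There are 200 camera calls.

## Working session

There is one attempt and no reset: what is moved stays moved. The work goes in short steps, Python scripts to look and compute and a shell command to move; the robot and the scene stay as the last step left them, time stands still between calls to the robot, and variables do not carry over. Pictures are saved under pics/ and viewed, at most 10 in all, crops included, and the job is handed in when it is done.

```bash
mkdir -p pics
python3 - <<'E'
from bench import robot, read_camera, calibration
import cv2, numpy as np
for n in ("scene","side"):
    cv2.imwrite(f"pics/{n}0.png",read_camera(n)); c=calibration(n); print(n,c)
s=robot.sense();print(s['time'],s['tool_pos'],s['ee_rot'],s['ft_force'])
E
```

```text
scene {'fx': 460.12938609890216, 'fy': 460.12938609890216, 'cx': 315.4710215351821, 'cy': 246.54614327977316, 'origin': array([ 0.77390312, -0.42864462,  0.80019315]), 'orientation': array([[ 0.86589757,  0.41437081, -0.28021104],
       [ 0.50017021, -0.72522409,  0.47315936],
       [-0.00715237, -0.54986076, -0.83522571]])}
side {'fx': 566.0887628593402, 'fy': 566.0887628593402, 'cx': 327.32440271377055, 'cy': 239.26974044026647, 'origin': array([ 0.10637174, -0.65205758,  0.8856278 ]), 'orientation': array([[ 0.84432721, -0.38274743,  0.37498795],
       [-0.53565231, -0.62082929,  0.57240509],
       [ 0.01371692, -0.68416036, -0.72920261]])}
0.1 [ 6.74563130e-01 -3.09911507e-05  2.25724726e-01] [[-6.40738241e-05 -9.99998906e-01 -1.47747152e-03]
 [-9.99999985e-01  6.43141819e-05 -1.62634953e-04]
 [ 1.62729798e-04  1.47746107e-03 -9.99998895e-01]] [ 0.47735118 -0.07715607  0.36104891]
```

View pics/scene0.png

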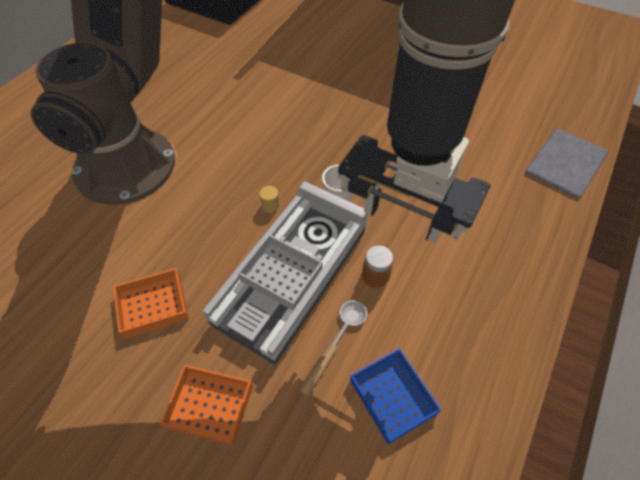

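View pics/side0.png

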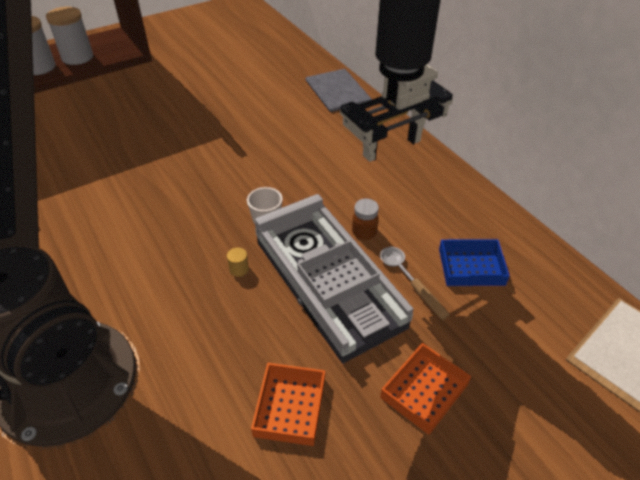

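The only steel-grey tray is the one in the cooler, at scene (282,270) and side (340,272). The orange trays at scene (150,303) and (208,403) and the blue one at (395,395) are the look-alikes. The ribbed pad is at scene (250,318) and the end stop at scene (332,200). I'll check this in enlarged crops.

Run:
```python
import cv2
a=cv2.imread("pics/scene0.png")[180:360,200:375]; cv2.imwrite("pics/sc1.png",cv2.resize(a,None,fx=3.3,fy=3.3,interpolation=cv2.INTER_CUBIC))
a=cv2.imread("pics/side0.png")[190:360,245:420]; cv2.imwrite("pics/si1.png",cv2.resize(a,None,fx=3.5,fy=3.5,interpolation=cv2.INTER_CUBIC))
```

```text
(no output)
```

View pics/sc1.png

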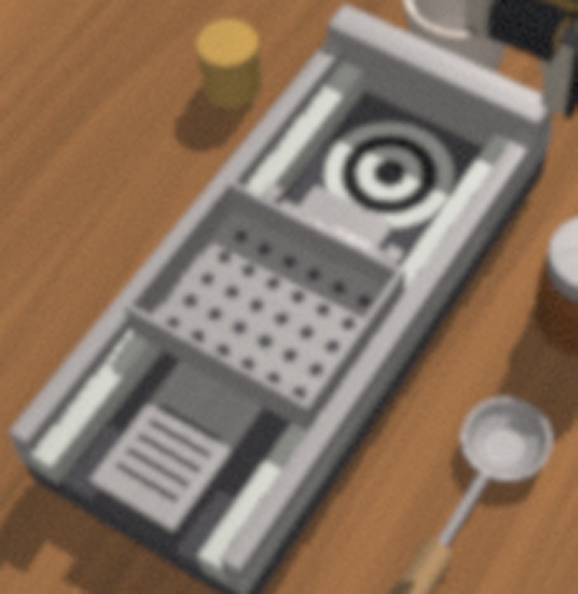

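View pics/si1.png

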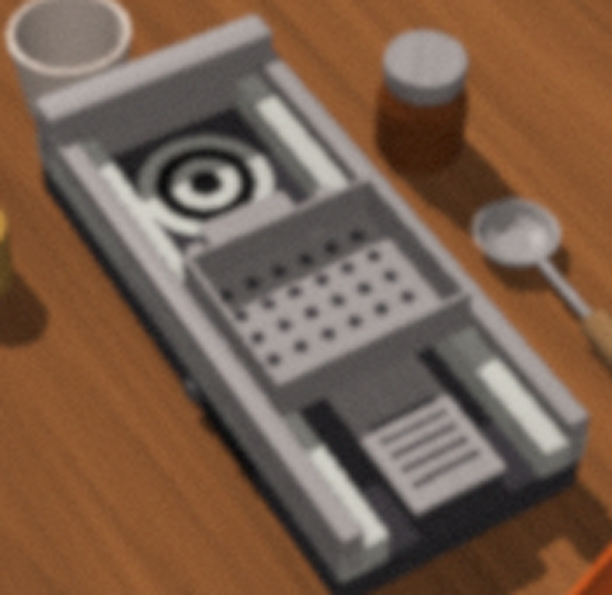

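The crops confirm the grey perforated tray between the rails, with the ribbed plate behind it and the end stop beyond. I'll read the corners from both crops, cast rays at the known heights and fit the cooler frame.

```bash
cat > m.py <<'E'
import numpy as np
from bench import calibration
def ray(cal,uv):
    d=cal["orientation"]@np.array([(uv[0]-cal["cx"])/cal["fx"],(uv[1]-cal["cy"])/cal["fy"],1.]);return cal["origin"],d
def onz(cal,uv,z):
    o,d=ray(cal,uv);return (o+d*(z-o[2])/d[2])[:2]
def rigid(P,Q): # P local ->Q world 2D
    p,q=P.mean(0),Q.mean(0);H=(P-p).T@(Q-q);a=np.arctan2(H[0,1]-H[1,0],H[0,0]+H[1,1])
    R=np.array([[np.cos(a),-np.sin(a)],[np.sin(a),np.cos(a)]]);t=q-R@p
    return a,R,t,np.linalg.norm(Q-(P@R.T+t),axis=1)
E
python3 - <<'E'
from m import *
S=calibration("scene");D=calibration("side")
sc=lambda u,v:(u/3.3+200-.35,v/3.3+180-.35); si=lambda u,v:(u/3.5+245-.35,v/3.5+190-.35)
fix=[(S,sc(14,435),(-210,75,64)),(S,sc(345,8),(130,75,78)),(S,sc(331,27),(107,75,78)),
(S,sc(94,480),(-205,28,47)),(S,sc(172,530),(-205,-28,47)),
(D,si(40,98),(130,75,78)),(D,si(262,15),(130,-75,78)),(D,si(270,38),(107,-75,78)),(D,si(586,418),(-210,-75,64)),
(D,si(418,515),(-205,28,47)),(D,si(503,468),(-205,-28,47))]
Q=np.array([onz(c,uv,p[2]/1e3) for c,uv,p in fix]);P=np.array([p[:2] for *_,p in fix])/1e3
for sel in (range(5),range(5,11),range(11)):
    sel=list(sel);a,R,t,r=rigid(P[sel],Q[sel]);print(np.degrees(a),t,(r*1e3).round(1))
for c,uvs in ((S,[sc(128,310),sc(310,415),sc(230,188),sc(403,270)]),(D,[si(275,385),si(470,295),si(188,258),si(375,180)])):
    T=np.array([onz(c,u,.08) for u in uvs]);print(((T-t)@R*1e3).round(1).tolist())
for x in(-165,-135,-190): print(x,t+R@[x/1e3,0])
E
```

```text
88.5118673358468 [ 0.50323049 -0.01997522] [2.4 4.6 1.  2.1 3.4]
88.36001309513195 [ 0.49851721 -0.02208409] [4.2 4.2 5.3 3.2 2.5 2.9]
88.43048899683708 [ 0.50067952 -0.02117185] [5.5 4.1 3.6 4.6 2.2 3.1 5.3 7.5 4.1 0.1 3.5]
[[-120.8, 56.7], [-122.1, -63.1], [-25.0, 55.2], [-20.5, -58.6]]
[[-120.4, 61.6], [-121.2, -57.5], [-23.9, 58.8], [-26.0, -58.7]]
-165 [ 0.49616022 -0.18610994]
-135 [ 0.49698191 -0.1561212 ]
-190 [ 0.49547547 -0.21110057]
```

The fit is consistent. The cooler yaw is about 88.4°, its origin is near (0.501,-0.021), and the tray centre is at x≈-72, inside the stated range. The pad is at about (0.496,-0.186). Now I'll shut the fingers and move above the pad.

```bash
python3 -m crank '[[[1,0.3,0.3,0,0],[1,0.6,0.6,0,0],[1,0.9,0.9,0,0.0044],[1,0.9,0.9,0,0.0044],[1,0.9,0.9,0,0.0044],[1,0.9,0.9,0,0.0044]]]' 20; python3 -m crank '[[[1,0.2,0.2,0.2,0],[1,0.34,0.29,0.4,0],[1,0.34,0.29,0.5,0],[1,0.34,0.29,0.5,0],[1,0.34,0.29,0.5,0],[1,0.34,0.29,0.5,0]]]'
python3 - <<'E'
from bench import robot, read_camera, calibration
from m import *
import cv2
c=calibration("wrist");w=read_camera("wrist");cv2.imwrite("pics/w1.png",w)
cv2.imwrite("pics/s2.png",read_camera("side"));cv2.imwrite("pics/sc2.png",read_camera("scene"))
s=robot.sense();print(s['time'],s['tool_pos'],s['ee_rot'].round(4).tolist(),s['ft_force'],s['grip_width'],c)
E
```

```text
time: 0.85
tool_pos: [0.5407, -0.1344, 0.2263]
ee_rot: [[-0.027, -1.0, -0.0], [-1.0, 0.027, 0.0], [0.0, 0.0, -1.0]]
ft_force: [-0.8, 1.1, 0.1]
grip_width: 0.0333
grip_force: 0.0
time: 1.6
tool_pos: [0.4962, -0.1843, 0.1524]
ee_rot: [[-0.027, -1.0, 0.002], [-1.0, 0.027, -0.0], [0.0, -0.002, -1.0]]
ft_force: [-1.1, -0.4, -0.3]
grip_width: 0.0006
grip_force: 0.0
1.75 [ 0.49554741 -0.18455572  0.15211719] [[-0.0272, -0.9996, 0.001], [-0.9996, 0.0272, -0.0], [0.0, -0.001, -1.0]] [0.00293589 0.56786781 0.95282358] 0.0007324830481284211 {'fx': 415.1339700552471, 'fy': 415.1339700552471, 'cx': 321.17067898261865, 'cy': 238.7614458152731, 'origin': array([ 0.49339128, -0.26099662,  0.31103975]), 'orientation': array([[-9.99629747e-01,  2.58535155e-02,  8.48316330e-03],
       [ 2.71984029e-02,  9.58398282e-01,  2.84135497e-01],
       [-7.84347649e-04,  2.84261024e-01, -9.58746606e-01]])}
```

View pics/w1.png

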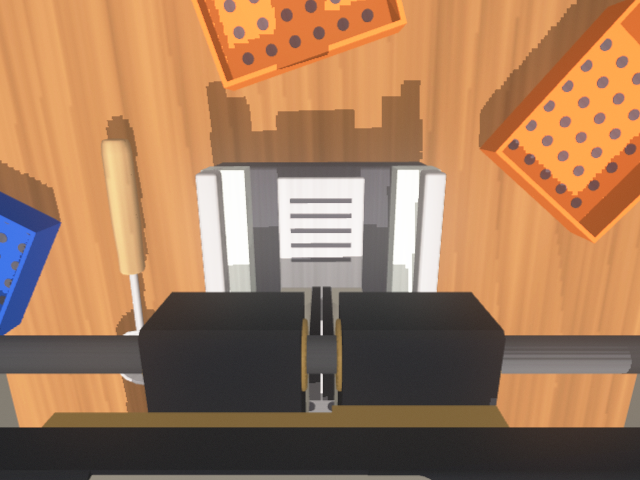

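The wrist view shows the plate centred, with rear corners (278,178) and (364,178) and rail rear corners (197,175) and (444,173). I'll refine the pose from these.

Run:
```python
from m import *
c=calibration("wrist")
f=[((197,174.5),(-210,-75,64)),((444,173),(-210,75,64)),((278,178),(-205,-28,47)),((364,178),(-205,28,47))]
Q=np.array([onz(c,u,p[2]/1e3) for u,p in f]);P=np.array([p[:2] for _,p in f])/1e3
a,R,t,r=rigid(P,Q);print(Q,np.degrees(a),t,r*1e3)
print("pad",t+R@[-.165,0]); print("TCP in cooler",R.T@(np.array([.49555,-.18456])-t)*1e3)
# edge line of plate midline and ribs rows: rib ends
for v in(200,215.5,230.5,245,260): print((R.T@(onz(c,(321,v),.047)-t)*1e3).round(1))
```

```text
[[ 0.56738636 -0.22983763]
 [ 0.42109602 -0.22667084]
 [ 0.52134901 -0.22403881]
 [ 0.46675522 -0.22252648]] 88.72436245634721 [ 0.49876607 -0.01831986] [1.68900559 1.98776453 0.85892943 0.55884405]
pad [ 0.4950928  -0.18327897]
TCP in cooler [-166.27053208   -0.48560661]
[-1.908e+02  1.000e-01]
[-180.6    0. ]
[-170.4   -0. ]
[-1.604e+02 -1.000e-01]
[-149.9   -0.2]
```

```bash
python3 -m crank '[[[1,0,0,0.3,0],[1,0,0,0.55,0],[1,0,0,0.66,0],[1,0,0,0.7,0],[1,0,0,0.72,0],[1,0,0,0.74,0],[1,0,0,0.76,0],[1,0,0,0.76,0]]]'; python3 -m crank '[[[1,0,0,0.01,0],[1,0,0,0.02,0],[1,0,0,0.03,0],[1,0,0,0.03,0],[1,0,0,0.03,0]]]'
```

```text
time: 2.75
tool_pos: [0.4954, -0.1849, 0.0379]
ee_rot: [[-0.028, -1.0, 0.001], [-1.0, 0.028, -0.0], [0.0, -0.001, -1.0]]
ft_force: [-1.4, -0.3, 2.6]
grip_width: 0.0006
grip_force: 1.6
time: 3.38
tool_pos: [0.4954, -0.1849, 0.0333]
ee_rot: [[-0.027, -1.0, 0.001], [-1.0, 0.027, -0.0], [0.0, -0.001, -1.0]]
ft_force: [-2.0, -0.4, 5.2]
grip_width: 0.0007
grip_force: 2.7
```

```bash
python3 -m crank '[[[1,0,0,0.01,0],[1,0,0,0.015,0],[1,0,0,0.015,0],[1,0,0,0.015,0]]]'
```

```text
time: 3.88
tool_pos: [0.4955, -0.1849, 0.0328]
ee_rot: [[-0.027, -1.0, 0.001], [-1.0, 0.027, -0.001], [0.001, -0.001, -1.0]]
ft_force: [-7.9, 2.7, 25.7]
grip_width: 0.0003
grip_force: 12.6
```

```bash
python3 -m crank '[[[1,-0.02,0,-0.003,0],[1,-0.05,0,-0.003,0],[1,-0.08,0,-0.003,0],[1,-0.11,0,-0.003,0],[1,-0.14,0,-0.003,0],[1,-0.16,0,-0.003,0],[1,-0.18,0,-0.003,0],[1,-0.2,0,-0.003,0],[1,-0.2,0,-0.003,0]]]'
```

```text
time: 5.0
tool_pos: [0.4985, -0.156, 0.0331]
ee_rot: [[-0.026, -1.0, 0.005], [-1.0, 0.026, -0.002], [0.002, -0.005, -1.0]]
ft_force: [-0.6, -9.2, 13.2]
grip_width: -0.0001
grip_force: 6.8
```

```bash
python3 -m crank '[[[1,-0.03,0.005,0.001,0],[1,-0.06,0.01,0.001,0],[1,-0.09,0.01,0.001,0],[1,-0.12,0.01,0.001,0],[1,-0.15,0.01,0.001,0],[1,-0.18,0.01,0.001,0],[1,-0.2,0.01,0.001,0]]]'
```

```text
time: 5.88
tool_pos: [0.4977, -0.1268, 0.0331]
ee_rot: [[-0.026, -1.0, 0.004], [-1.0, 0.026, -0.003], [0.003, -0.004, -1.0]]
ft_force: [-0.3, -17.9, 15.4]
grip_width: 0.0002
grip_force: 10.0
```

```bash
python3 -m crank '[[[1,-0.03,0,0,0],[1,-0.06,0,0,0],[1,-0.09,0,0,0],[1,-0.12,0,0,0],[1,-0.15,0,0,0],[1,-0.18,0,0,0],[1,-0.2,0,0,0]]]'
python3 - <<'E'
from bench import read_camera
import cv2, numpy as np
f=lambda a:cv2.resize(a,None,fx=2.2,fy=2.2,interpolation=cv2.INTER_CUBIC)
cv2.imwrite("pics/mid.png",np.hstack([f(read_camera("scene")[130:370,200:375]),f(read_camera("side")[130:370,245:420])]))
E
```

```text
time: 6.75
tool_pos: [0.4982, -0.0969, 0.0331]
ee_rot: [[-0.026, -1.0, 0.003], [-1.0, 0.026, -0.003], [0.003, -0.004, -1.0]]
ft_force: [-0.3, -19.1, 16.6]
grip_width: 0.0006
grip_force: 10.8
```

View pics/mid.png

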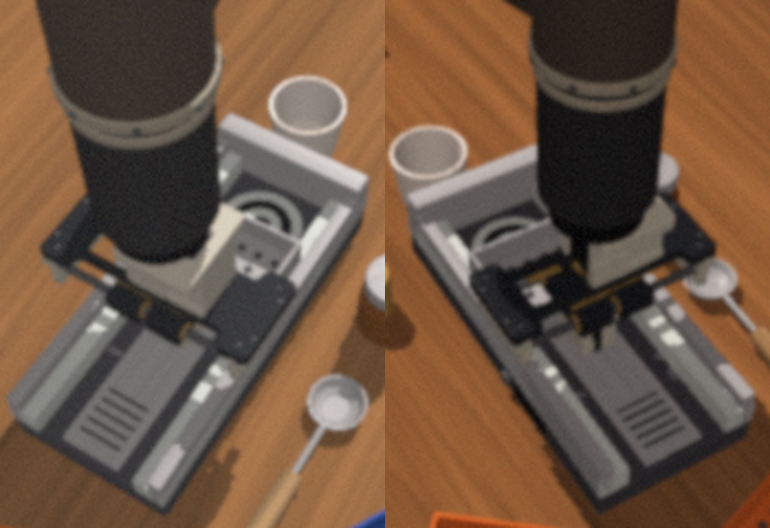

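The crop shows the tray flat between the rails and sliding ahead of the fingers, with the plate still down. I'll keep going.

```bash
python3 -m crank '[[[1,-0.03,0.002,0,0],[1,-0.06,0.004,0,0],[1,-0.09,0.006,0,0],[1,-0.12,0.006,0,0],[1,-0.15,0.006,0,0],[1,-0.18,0.006,0,0],[1,-0.21,0.006,0,0],[1,-0.24,0.006,0,0],[1,-0.27,0.006,0,0],[1,-0.3,0.006,0,0],[1,-0.33,0.006,0,0],[1,-0.36,0.006,0,0],[1,-0.39,0.006,0,0],[1,-0.4,0.006,0,0]]]'
```

```text
time: 8.6
tool_pos: [0.4987, -0.0371, 0.0331]
ee_rot: [[-0.026, -1.0, 0.003], [-1.0, 0.026, -0.003], [0.003, -0.003, -1.0]]
ft_force: [2.5, -22.4, 18.5]
grip_width: 0.0004
grip_force: 12.5
```

```bash
python3 -m crank '[[[1,-0.02,0,0,0],[1,-0.04,0,0,0],[1,-0.06,0,0,0]]]';python3 -m crank '[[[1,-0.01,0,0,0],[1,-0.02,0,0,0]]]'
```

```text
time: 8.98
tool_pos: [0.4989, -0.0283, 0.0331]
ee_rot: [[-0.026, -1.0, 0.003], [-1.0, 0.026, -0.003], [0.003, -0.003, -1.0]]
ft_force: [2.0, -23.0, 18.4]
grip_width: 0.0005
grip_force: 12.7
time: 9.22
tool_pos: [0.499, -0.0253, 0.0331]
ee_rot: [[-0.026, -1.0, 0.003], [-1.0, 0.026, -0.003], [0.003, -0.003, -1.0]]
ft_force: [2.4, -21.1, 18.4]
grip_width: 0.0003
grip_force: 12.8
```

```bash
python3 -m crank '[[[1,-0.01,0,0,0],[1,-0.02,0,0,0]]]';python3 -m crank '[[[1,-0.007,0,0,0],[1,-0.014,0,0,0]]]'
```

```text
time: 9.48
tool_pos: [0.499, -0.023, 0.033]
ee_rot: [[-0.026, -1.0, 0.002], [-1.0, 0.026, -0.004], [0.004, -0.002, -1.0]]
ft_force: [6.6, -36.1, 16.1]
grip_width: 0.0004
grip_force: 19.9
time: 9.72
tool_pos: [0.4989, -0.0229, 0.0331]
ee_rot: [[-0.026, -1.0, 0.002], [-1.0, 0.026, -0.006], [0.006, -0.002, -1.0]]
ft_force: [10.4, -49.7, 15.3]
grip_width: 0.0002
grip_force: 28.0
```

The force rise shows a hard stop, which puts the rear wall at about +7. Next I'll back off slightly with the plate still down, then lift.

```bash
python3 -m crank '[[[1,0.015,0,0,0],[1,0.03,0,0,0],[1,0.05,0,0,0],[1,0.07,0,0,0],[1,0.07,0,0,0]]]'
python3 -m crank '[[[1,0,0,-0.05,0],[1,0,0,-0.1,0],[1,0,0,-0.15,0],[1,0,0,-0.3,0],[1,0,0,-0.6,0],[1,0,0,-0.9,0],[1,0,0,-0.9,0],[1,0,0,-0.9,0]]]'
python3 -m crank '[[[1,0.3,0,-0.3,0],[1,0.6,0,-0.3,0],[1,0.9,0,-0.3,0],[1,1,0,-0.3,0],[1,1,0,-0.3,0],[1,1,0,-0.3,0]]]'
python3 - <<'E'
from bench import read_camera
import cv2, numpy as np
f=lambda a:cv2.resize(a,None,fx=2.2,fy=2.2,interpolation=cv2.INTER_CUBIC)
a,b=read_camera("scene"),read_camera("side");cv2.imwrite("pics/fsc.png",a);cv2.imwrite("pics/fsi.png",b)
cv2.imwrite("pics/end.png",np.hstack([f(a[130:370,200:375]),f(b[130:370,245:420])]))
E
```

```text
time: 10.35
tool_pos: [0.4999, -0.026, 0.0331]
ee_rot: [[-0.027, -1.0, 0.006], [-1.0, 0.027, 0.003], [-0.003, -0.006, -1.0]]
ft_force: [-5.7, 11.9, 19.8]
grip_width: 0.0008
grip_force: 9.8
time: 11.35
tool_pos: [0.4961, -0.0284, 0.1656]
ee_rot: [[-0.028, -1.0, -0.001], [-1.0, 0.028, 0.0], [-0.0, 0.001, -1.0]]
ft_force: [-0.3, 0.5, 0.3]
grip_width: 0.0002
grip_force: 0.0
time: 12.1
tool_pos: [0.4926, -0.1775, 0.2104]
ee_rot: [[-0.028, -1.0, -0.001], [-1.0, 0.028, 0.0], [-0.0, 0.001, -1.0]]
ft_force: [0.3, -0.2, 0.1]
grip_width: 0.0001
grip_force: 0.0
```

View pics/end.png

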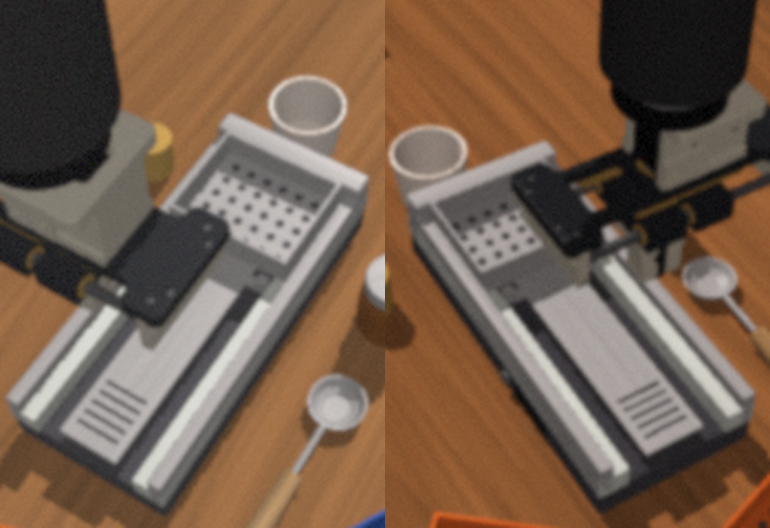

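The tray is against the end stop. The horn is up behind it in both views, at crop (262,277) and (510,290). The plate's rear corner, scene (228,325), is back at its initial pixel, so the catch is up. The cup and spoon are undisturbed.

```bash
python3 -c "
from bench import close_job
print(close_job())"
```

```text
the job is handed in; nothing more can be done
None
```

The job is handed in: the tray is home against the end stop, the catch has sprung up behind it, and the hand is clear, with the arm clock at about 12 s of the 40 s allowed; no verdict came back.

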